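# Pin the tail shoe of a sash clamp against a panel

### The job

Set the sash clamp on the sloping stand for gluing up the two wooden strips: slide its blue tail shoe along the bar toward the strips and lock it with the loose green-gripped steel pin in the bar hole nearest the strips that the shoe can reach. Push the pin from the upper side of the slope right through both cheeks of the shoe and the bar until its grip sits against the shoe, let go of it, and do not shift the strips.

Things in the scene. Friction and masses are not known exactly. Their poses are not given: they have to be found in the camera images.
- stand: Fixed wooden glue-up stand, base 165 x 385 x 12 mm, with three 20 mm wide bearers at y = 88, 20 and -222 mm. Origin: on the bench under the middle of the slope; x = level direction in which the slope rises, y = along the clamp bar toward its screw, z up. Slope 0.52 rad (30 deg); its plane (top of the bearers) is 100 mm above the bench over the origin.
- bar_row (a point): Nominal middle of the bar hole nearest the strips (stand y = -54.5 mm, 19.5 mm under the slope's plane). Bar: steel, 9 mm thick, 36 mm high on edge, along y, with five 12 mm holes at 32 mm pitch from here toward -y, axes parallel to the slope. The bar lies in its notches with up to 8 mm unknown endways offset either way; it does not move in use. The shoe hides the hole behind it.
- shoe: Blue tail shoe sliding on the bar (2 N friction, stays put): 8 mm cheeks on both sides of the bar, joined on top. Origin: on its pin hole's axis, mid bar; x = along the hole, up the slope; y = along the bar to the strips; z = square to the slope. Cheeks: outer faces x = +-13.5, y = -20 to 48, z = -22 to 20 mm; cap to z = 26; jaw y = 36 to 48, up to z = 54. Hole 12 mm, 1.5 mm chamfer above.
- shoe_hole (a point): Mouth of the shoe's pin hole in the upper cheek's outer face (x = +13.5 mm in the shoe's frame), where the pin goes in. Entering it, the pin's tip meets the bar 9 mm further in unless a bar hole stands behind; moving the pin along the bar then carries the shoe with it.
- shoe_face (a point): Middle of the shoe's jaw face that looks to the strips (y = +48 mm, z = +36 mm in the shoe's frame). Pinned in the right hole it stands 3 to 26 mm short of the near strip; in the next hole out, 33 mm or more.
- pin: Loose clamp pin, 70 g, lying on the bench: green square grip 34 mm long, 18 x 18 mm, and a plain round steel shank 10 mm thick and 48 mm long with an 8 mm bullet nose (4 mm at the tip). Origin: under the shoulder between grip and shank, on the underside; x = from the grip to the tip, z up. The pin's axis is 9 mm above the origin.
- pin_grip (a point): Middle of the pin's green grip, on the pin's axis, 17 mm behind the shoulder.
- pin_shoulder (a point): Shoulder of the pin where the grip meets the shank, on its axis.
- pin_tip (a point): Tip of the pin's nose, on its axis, 48 mm ahead of the shoulder.
- strip_near: Loose hardwood strip 45 x 160 x 19 mm, the one nearer the shoe, lying on the slope against the lower ledge with its length up the slope. Origin: middle of its underside; its width (45 mm) is along its x, its length along its y; x points toward the shoe.
- strip_far: The second strip, the same size and lying the same way, beside the first on the screw's side.

How it is judged:
By the outcome, as a careful person would: the job done as asked, in the order asked, and still so for the second after the job is handed in, with the robot touching nothing.
It also fails if it takes over 54 s, if anything falls off the work surface, if the arm or the gripper's body presses on something with over 40 N, if the wrist force passes 120 N, or if a joint passes its speed limit or range.

### The arm

A 7-joint arm with a two-finger parallel gripper is mounted at the origin on a cart in front of the work surface, level with it; the furniture and walls round the work are solid. World frame = base frame: x ahead of the robot, y to its left, z up, the work surface at z = 0. Lengths are in m, angles in degrees, forces in N, time in s.
With the tool pointing down it reaches from about 0.425 to 0.875 m from the base axis. Payload 8.4 kg.
Tool frame: the origin (TCP) lies on the front face of the gripper's body, between the roots of the fingers; the fingertips stand 73 mm ahead of it and the grasp point (between the pads) lies 54 mm ahead of it; z points along the fingers, y is the line along which they close (so a half turn about z gives the same grasp; the last joint's range is limited). The gripper opens to 85 mm and grips with 20 to 120 N. Pads are 22 mm wide; open, the fingers measure 114 mm over their backs; the gripper's body (76 mm by 85 mm) begins 54 mm behind the grasp point. The pads swing forward as they close: fully open they stand 13 mm farther back than shut.
Start: joints at [-73.293, 19.091, 2.286, 83.961, -0.768, 76.965, -3.352], TCP at [0.248, 0.601, 0.304] pointing down, gripper open.
Joint ranges: [-147.57, 147.57], [-21.85, 119.76], [-74.77, 79.35], [14.55, 137.4], [-85.83, 265.84], [4.83, 119.75], [-152.11, 152.11]. Speed limits (degrees/s): [127.2, 127.2, 159.86, 159.86, 180, 180, 180].

### API

Orientations are given as a 3x3 rotation matrix whose columns are the frame's x, y, z axes.
In Python, from plant import bot gives the robot as it stands.
- The arm moves only by the shell command python3 nudge.py 'ROWS' [OPENING] [FORCE]. ROWS is one flat JSON list of numbers that holds 1 to 8 rows one after another, with no inner brackets; each row has 6 numbers: dx, dy, dz in shares of 1 m (1.0 is 1 m), then a rotation vector rx, ry, rz in shares of 360 degrees (1.0 is 360 degrees); each row shifts and turns the commanded pose from where the row before left it, along the tool's axes as they then stand; what a row does not reach is not made up. A row lasts 1/8 s, in which the tool goes at most 0.0625 m and 10.7 degrees, less where a joint would pass 70% of its speed; a pose out of reach is approached as far as the arm can. OPENING is the finger opening in m, set as the command begins (- or left out keeps the last). The fingers move at their own pace and stop on an object; FORCE is the grip in N (left out, the last holds). Time passes only in rows, so rows that do not move let the fingers close. It prints the time, the measured TCP pose, the force, the opening and the grip force at its end. A shift or turn number past 1, either way, is cut back to 1. Input that does not fit is refused with a message, and nothing moves.
- bot.state(): the state, without advancing time (a new reading comes with each control period).
- bot.read_camera(name): name is "side" or "top"; returns the picture (420x560x3 uint8, blue, green, red); there is no depth.
- bot.camera_model(name): a dict with "fx", "fy", "cx", "cy" (pixels), "origin" and "attitude" of the camera in the world. Camera axes: x right, y down, z forward; pixel columns grow to the right and rows downward; lengths in m; the calibration is good to about 2 mm. A picture is of the moment at which its call begins. camera_model takes no time and is no camera call.
- bot.finish_job(): hands the job in; it is judged then, once.
The state is a dict: "time": time; "qpos": joint angles; "joint_velocities": joint speeds; "effort": joint torques, N m; "eef_pos": TCP position; "ee_rot": TCP orientation; "ft_force": force on the tool from outside, world axes, zero at the start; "torque": the same for the moment, N m; "width": finger opening in m; "grasp_force": force on a finger pad.
Only numpy, scipy, OpenCV 4.12 (cv2) and the standard library are available. Lean on these libraries where they do the work, as an engineer would, in place of code of your own. Each camera call takes 0.05 s, during which the arm holds its last target. There are 200 camera calls.

## Working session

There is one attempt and no reset: what is moved stays moved. The work goes in short steps, Python scripts to look and compute and a shell command to move; the robot and the scene stay as the last step left them, time stands still between calls to the robot, and variables do not carry over. Pictures are saved under pics/ and viewed, at most 10 in all, crops included, and the job is handed in when it is done.

```bash
ls; mkdir -p pics
python3 - <<'E'
from plant import bot
import cv2,numpy as np
np.set_printoptions(precision=4,suppress=True)
for n in("side","top"):
    cv2.imwrite(f"pics/{n}0.png",bot.read_camera(n)); print(n,bot.camera_model(n))
s=bot.state();print(s)
E
```

```text
nudge.py
pics
plant.py
side {'fx': 396.0392684421801, 'fy': 396.0392684421801, 'cx': 278.3326747666843, 'cy': 205.09005592722582, 'origin': array([1.1288, 0.3563, 0.4704]), 'attitude': array([[-0.5436,  0.3829, -0.7469],
       [ 0.839 ,  0.2242, -0.4957],
       [-0.0223, -0.8961, -0.4432]])}
top {'fx': 450.3394071949881, 'fy': 450.3394071949881, 'cx': 280.03882836669436, 'cy': 211.9745115407186, 'origin': array([ 0.3139, -0.0793,  1.0144]), 'attitude': array([[ 0.003 , -0.9828,  0.1845],
       [-1.    , -0.004 , -0.0051],
       [ 0.0057, -0.1845, -0.9828]])}
{'time': 0.1, 'qpos': array([-73.2937,  19.1287,   2.2842,  84.0073,  -0.768 ,  76.9664,
        -3.3525]), 'joint_velocities': array([ 0.131 , -0.1101,  0.005 , -0.2142, -0.1246,  0.0777,  0.0617]), 'effort': array([  0.0054, -66.0027,   1.3713, -40.6477,   0.0172,   0.0089,
        -0.    ]), 'eef_pos': array([0.2475, 0.6007, 0.3031]), 'ee_rot': array([[-0.9246,  0.3809, -0.0005],
       [ 0.3809,  0.9246, -0.0014],
       [-0.0001, -0.0015, -1.    ]]), 'ft_force': array([ 0.7319, -0.2913, -0.0482]), 'torque': array([-0.0363, -0.0405,  0.0001]), 'grasp_force': 0.0, 'width': 0.08565704177447843}
```

View pics/side0.png

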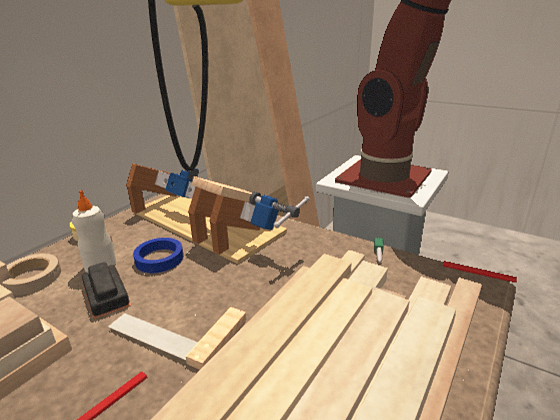

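View pics/top0.png

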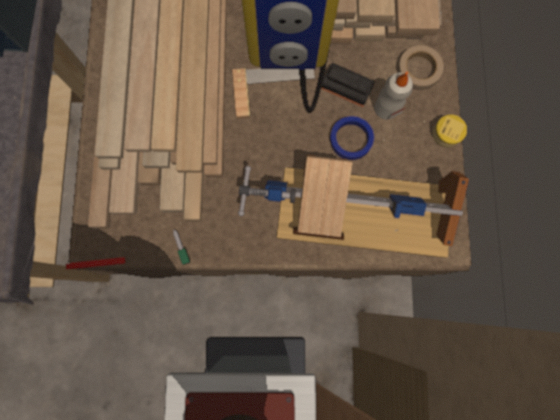

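The slope rises away from the robot (stand x ≈ world +x). In the top picture the pin is at about (181,247), grip toward the robot, and the shoe is at about (408,206). In the side picture the shoe is at about (180,184) and the pin at (379,250). Next I'll enlarge these areas.

Run:
```python
import cv2,numpy as np
s=cv2.imread("pics/side0.png");t=cv2.imread("pics/top0.png")
def crop(im,x0,y0,w,h,k,name):
    c=cv2.resize(im[y0:y0+h,x0:x0+w],None,fx=k,fy=k,interpolation=cv2.INTER_CUBIC);c=cv2.convertScaleAbs(c,alpha=1.3,beta=10)
    st=10
    for u in range((x0+st-1)//st*st,x0+w,st):
        X=int((u-x0+.5)*k);cv2.line(c,(X,0),(X,6),(0,255,255),1);cv2.putText(c,str(u),(X-10,16),0,.35,(0,255,255),1)
    for v in range((y0+st-1)//st*st,y0+h,st):
        Y=int((v-y0+.5)*k);cv2.line(c,(0,Y),(6,Y),(0,255,255),1);cv2.putText(c,str(v),(8,Y+4),0,.35,(0,255,255),1)
    return c
cv2.imwrite("pics/s1.png",crop(s,120,150,133,100,6,""))
cv2.imwrite("pics/t1.png",crop(t,272,150,200,110,4,""))
p=np.hstack([crop(t,160,222,40,50,10,""),crop(s,360,230,40,50,10,"")]);cv2.imwrite("pics/p1.png",p)
```

```text
(no output)
```

View pics/s1.png

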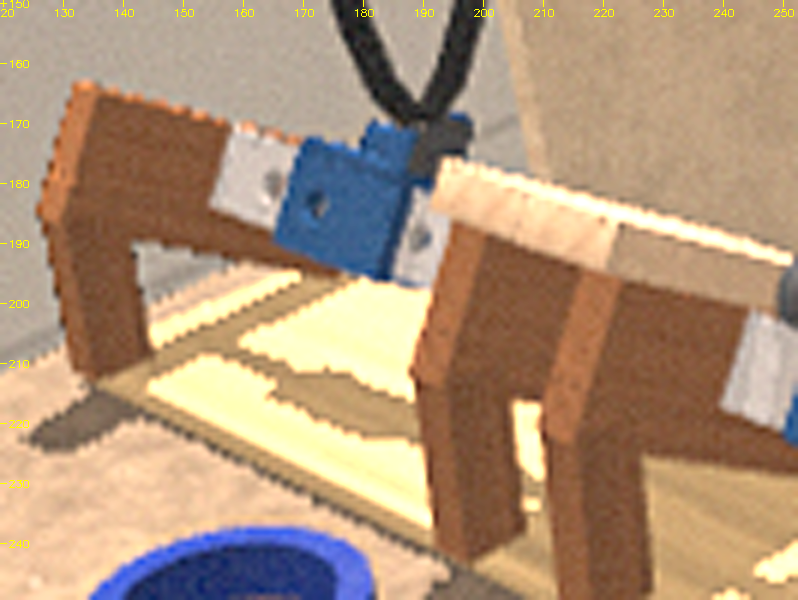

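View pics/t1.png

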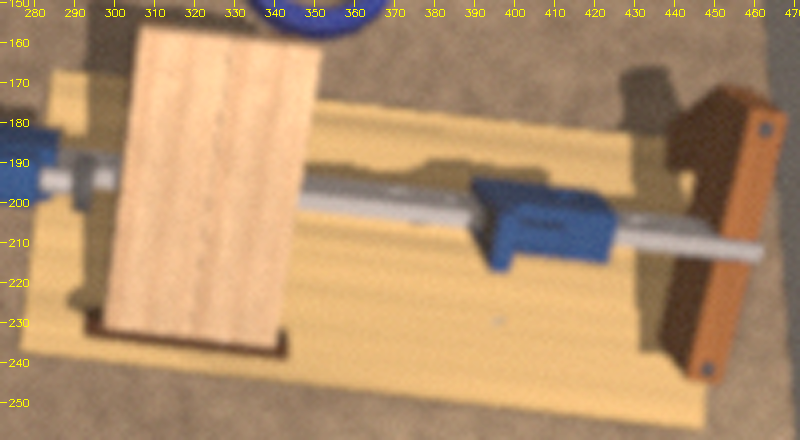

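View pics/p1.png

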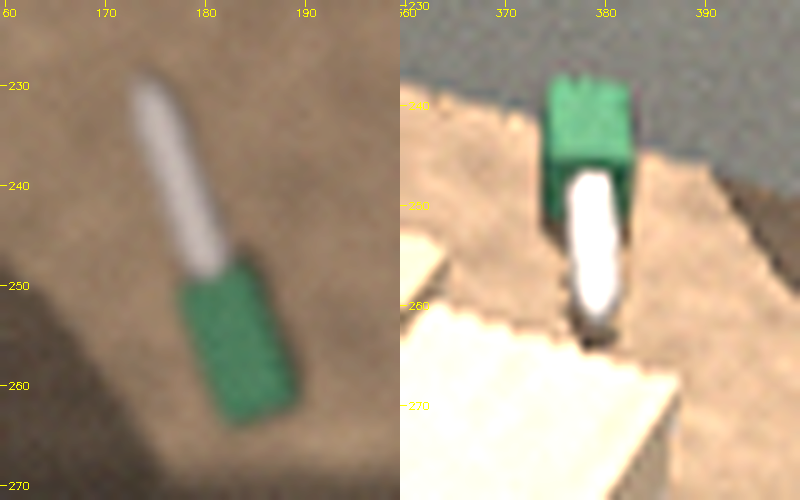

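Readings from the crops:
- **Side:** shoe hole mouth (172.5,183.8); bar holes (165.2,180.3) and (189.7,188.8); shoe cheek corners (165.3,189.7) and (184.2,196.2).
- **Top:** jaw tips (394.8,217.5) and (399.5,216.5); shoe cap corners (424.5,199.5) and (423.5,215); strip edge from (352,161) to (343,232).
- **Pin:** grip top edges are at top (180.7,249.1) and (186,263), and at side (378.5,245.7) and (378.5,237.5).

Next I'll fit the poses.

```bash
cat > h.py <<'E'
from plant import bot
import numpy as np
from scipy.optimize import least_squares
np.set_printoptions(precision=4,suppress=True)
C={n:bot.camera_model(n) for n in("side","top")}
def proj(n,P):
    c=C[n];q=(np.asarray(P)-c["origin"])@c["attitude"]
    return np.stack([c["fx"]*q[...,0]/q[...,2]+c["cx"],c["fy"]*q[...,1]/q[...,2]+c["cy"]],-1)
def tri(s,t):
    r=least_squares(lambda P:np.r_[proj("side",P)-s,proj("top",P)-t],[.5,0,.1]);return r.x,r.fun
a=np.radians(30);RS=np.array([[np.cos(a),0,-np.sin(a)],[0,1,0],[np.sin(a),0,np.cos(a)]])
def stand(p,L):
    c,s=np.cos(p[2]),np.sin(p[2]);return np.array([[c,-s,0],[s,c,0],[0,0,1]])@np.asarray(L)+[p[0],p[1],0]
def slope(p,x,y,z): # shoe-type coordinates (x up slope,y along bar,z normal) about bar-hole axis, mm
    return stand(p,RS@(np.array([x,y,z])/1e3)+[.0195*np.sin(a),0,.1-.0195*np.cos(a)])
E
cat > fit.py <<'E'
from h import *
S,T="side","top"
# (cam,px, kind, coords)
O=[(S,(172.5,183.8),'shoe',(13.5,0,0)),(S,(165.3,189.7),'shoe',(13.5,-20,-22)),(S,(184.2,196.2),'shoe',(13.5,48,-22)),(S,(170.5,172.3),'shoe',(13.5,-20,26)),
(T,(424.5,199.5),'shoe',(13.5,-20,26)),(T,(423.5,215),'shoe',(-13.5,-20,26)),(T,(394.8,217.5),'shoe',(-13.5,48,54)),(T,(399.5,216.5),'shoe',(-13.5,36,54)),(T,(389.5,194.5),'shoe',(13.5,48,54)),
(T,(447,256.5),'base',(-82.5,-192.5,12)),(T,(277,236.5),'base',(-82.5,192.5,12)),(T,(284.5,167),'base',(82.5,192.5,12))]
def f(p):
    r=[]
    for n,px,k,c in O:
        P=slope(p,c[0],c[1]+p[3]*1e3,c[2]) if k=='shoe' else stand(p,np.array(c)/1e3+[0,p[4],0])
        r.append(proj(n,P)-px)
    return np.ravel(r)
r=least_squares(f,[.55,-.2,0,-.15,-.07],loss='soft_l1');p=r.x
print("stand x y",p[:2],"yaw",np.degrees(p[2]),"shoe y",p[3],"base y",p[4]);print(f(p).reshape(-1,2))
for px in((165.2,180.3),(189.7,188.8)):
    q=least_squares(lambda y:proj(S,slope(p,4.5,y[0]*1e3,0))-px,[-.15]);print("bar hole y",q.x,q.fun)
for px in((352.3,161.3),(342.7,232)):
    q=least_squares(lambda y:proj(T,slope(p,y[0]*1e3,y[1]*1e3,19.5+19))-px,[0,0]);print("strip edge x,y",q.x)
for px in((130,170),(194.8,191)): pass
for nm,s,t in(("tip",(379.4,261.3),(173.7,229.3)),("front",(378.5,245.7),(180.7,249.1)),("rear",(378.5,237.5),(186,263)),("cable",(190,171),(313,110))):
    print(nm,*tri(s,t))
np.save("stand.npy",p)
print("mouth",slope(p,13.5,p[3]*1e3,0))
E
python3 fit.py
```

```text
stand x y [ 0.5056 -0.2825] yaw -6.127879824487033 shoe y -0.07794001916820224 base y 0.005913808662607038
[[-0.2896 -0.4278]
 [-0.561   0.2125]
 [-2.1844  0.5415]
 [-0.3034 -0.7253]
 [ 0.3948  3.2908]
 [-1.2761  0.1188]
 [-2.8589 -1.402 ]
 [-1.6113  0.2482]
 [ 4.8851  8.9308]
 [ 1.0571 -0.471 ]
 [-0.6257  0.5708]
 [-0.174  -0.474 ]]
bar hole y [-0.118] [-0.0271  0.0727]
bar hole y [-0.0223] [-0.2307  0.6196]
strip edge x,y [0.0858 0.0636]
strip edge x,y [-0.0652  0.0608]
tip [0.4619 0.1555 0.0081] [-0.1903  0.0162 -0.1991  0.0751]
front [0.4166 0.1364 0.0145] [-0.1824  0.0156 -0.1791  0.0674]
rear [0.3856 0.124  0.0149] [-0.5667  0.0488 -0.5349  0.2008]
cable [ 0.6601 -0.1445  0.2134] [-0.4337 -0.1004 -0.3528  0.3126]
mouth [ 0.5186 -0.3623  0.0899]
```

Checks on the fit:
- **Pin:** heights and lengths are right (33 and 49 mm, axis yaw about 22°).
- **Bar holes:** the two visible ones are 96 mm apart, which is 3 pitches.
- **Target hole:** the hidden hole at fit-frame y ≈ +9.7 mm leaves a gap of about 4 mm to the strip. The next one out leaves about 36 mm. This agrees with the text.

Next I'll refine the fit and plan the pick.

```bash
sed -i 's/,(T,(389.5,194.5),.shoe.,(13.5,48,54))//' fit.py; python3 fit.py | grep -v '^ \['
cat >> h.py <<'E'
from scipy.spatial.transform import Rotation as Ro
def plan(p,R=None,N=None,s=None):
    s=s or bot.state();R0=s["ee_rot"];R=R0 if R is None else R
    d=R0.T@(np.asarray(p)-s["eef_pos"]);w=Ro.from_matrix(R0.T@R).as_rotvec(degrees=True)
    print("t",s["time"],"move in tool axes",d,"then/with turn",w)
    if N:
        Rk=Ro.from_rotvec(w/N,degrees=True).as_matrix();A=sum(np.linalg.matrix_power(Rk,k) for k in range(N))
        print("per row",N,np.linalg.solve(A,d),w/N)
def down(yaw):
    c,s=np.cos(np.radians(yaw)),np.sin(np.radians(yaw));return np.array([[c,s,0],[s,-c,0],[0,0,-1.]])
E
python3 - <<'E'
from h import *
# pin pose fit: shoulder x,y,yaw on bench, from both views
D=[("rear","side",(378.5,237.5)),("rear","top",(186,263)),("front","side",(378.5,245.7)),("front","top",(180.7,249.1)),("tip","side",(379.4,261.3)),("tip","top",(173.7,229.3))]
L={"rear":(-.034,.018),"front":(0,.018),"tip":(.047,.010)}
def f(q):
    return np.ravel([proj(n,[q[0]+L[k][0]*np.cos(q[2]),q[1]+L[k][0]*np.sin(q[2]),L[k][1]])-px for k,n,px in D])
r=least_squares(f,[.416,.136,.39]);q=r.x;print(q,np.degrees(q[2]),r.fun)
g=q[:2]-.014*np.array([np.cos(q[2]),np.sin(q[2])]);print("grasp",g,np.hypot(*g))
plan([*g,.18],down(np.degrees(q[2])+180),12)
np.save("pin.npy",np.r_[g,q[2]])
E
```

```text
stand x y [ 0.4287 -0.9914] yaw -6.152273078237227 shoe y 0.6338006937720697 base y 0.7189816759071357
[[-0.4426 -0.6207]
bar hole y [0.5945] [ 0.0173 -0.0464]
bar hole y [0.6903] [-0.1873  0.5028]
strip edge x,y [0.0862 0.7768]
strip edge x,y [-0.0647  0.7739]
tip [0.4619 0.1555 0.0081] [-0.1903  0.0162 -0.1991  0.0751]
front [0.4166 0.1364 0.0145] [-0.1824  0.0156 -0.1791  0.0674]
rear [0.3856 0.124  0.0149] [-0.5667  0.0488 -0.5349  0.2008]
cable [ 0.6601 -0.1445  0.2134] [-0.4337 -0.1004 -0.3528  0.3126]
mouth [ 0.518  -0.3636  0.0899]
[0.4181 0.137  0.3942] 22.588656289228492 [-0.6637 -0.9244 -0.7609 -0.4383  0.0012 -0.9543 -0.7703 -0.7829 -0.2567
 -0.9425 -0.1973  0.118 ]
grasp [0.4052 0.1317] 0.4260493044067685
t 0.1 move in tool axes [-0.3245 -0.3734  0.1237] then/with turn [ -0.0847  -0.029  -44.98  ]
per row 12 [-0.0147 -0.0397  0.0103] [-0.0071 -0.0024 -3.7483]
```

Units first: turns go in shares of 360 degrees. So -3.75 degrees is -0.0104.

```bash
python3 nudge.py '[-0.0147,-0.0397,0.0103,0,0,-0.0104,-0.0147,-0.0397,0.0103,0,0,-0.0104,-0.0147,-0.0397,0.0103,0,0,-0.0104,-0.0147,-0.0397,0.0103,0,0,-0.0104,-0.0147,-0.0397,0.0103,0,0,-0.0104,-0.0147,-0.0397,0.0103,0,0,-0.0104,-0.0147,-0.0397,0.0103,0,0,-0.0104,-0.0147,-0.0397,0.0103,0,0,-0.0104]' .085 80
python3 nudge.py '[-0.0147,-0.0397,0.0103,0,0,-0.0104,-0.0147,-0.0397,0.0103,0,0,-0.0104,-0.0147,-0.0397,0.0103,0,0,-0.0104,-0.0147,-0.0397,0.0103,0,0,-0.0104,0,0,0,0,0,0]' .05
python3 - <<'E'
from h import *
g=np.load("pin.npy");plan([*g[:2],.0755],down(np.degrees(g[2])+180),4)
E
```

```text
time: 1.1
eef_pos: [0.3119, 0.2708, 0.2211]
ee_rot: [[-0.991, -0.135, -0.0], [-0.135, 0.991, -0.0], [0.0, 0.0, -1.0]]
ft_force: [1.6, 0.5, 0.3]
width: 0.0851
grasp_force: 0.0
time: 1.72
eef_pos: [0.406, 0.1289, 0.1796]
ee_rot: [[-0.925, -0.381, -0.001], [-0.381, 0.925, -0.001], [0.001, -0.001, -1.0]]
ft_force: [-0.2, 0.2, 0.4]
width: 0.0503
grasp_force: 0.0
t 1.725 move in tool axes [-0.0004  0.0029  0.1041] then/with turn [-0.0531 -0.0731 -0.2036]
per row 4 [-0.0001  0.0007  0.026 ] [-0.0133 -0.0183 -0.0509]
```

```bash
python3 nudge.py '[0,0.001,0.026,0,0,0,0,0.001,0.026,0,0,0,0,0.001,0.026,0,0,0,0,0,0.026,0,0,0,0,0,0,0,0,0]'
python3 nudge.py '[0,0,0,0,0,0,0,0,0,0,0,0,0,0,0,0,0,0,0,0,0,0,0,0,0,0,0,0,0,0,0,0,0,0,0,0]' 0 80
python3 nudge.py '[0,0,-0.05,0,0,0,0,0,-0.05,0,0,0,0,0,-0.05,0,0,0,0,0,-0.05,0,0,0,0,0,-0.03,0,0,0,0,0,0,0,0,0]'
```

```text
time: 2.35
eef_pos: [0.4025, 0.1343, 0.0751]
ee_rot: [[-0.923, -0.385, -0.003], [-0.385, 0.923, -0.002], [0.004, -0.001, -1.0]]
ft_force: [0.1, 0.4, 0.2]
width: 0.0501
grasp_force: 0.0
time: 3.1
eef_pos: [0.4045, 0.1348, 0.0777]
ee_rot: [[-0.923, -0.384, 0.001], [-0.384, 0.923, 0.001], [-0.002, 0.001, -1.0]]
ft_force: [-2.6, -0.6, 8.2]
width: 0.016
grasp_force: 78.3
time: 3.85
eef_pos: [0.4048, 0.1346, 0.3093]
ee_rot: [[-0.923, -0.384, 0.005], [-0.384, 0.923, 0.004], [-0.006, 0.002, -1.0]]
ft_force: [0.7, 1.1, -1.1]
width: 0.0158
grasp_force: 78.8
```

In the tool's units: 10.4 degrees is 0.0289.

```bash
python3 nudge.py '[0,0,0,0,0,0.0289,0,0,0,0,0,0.0289,0,0,0,0,0,0.0289,0,0,0,0,0,0.0289,0,0,0,0,0,0.0289,0,0,0,0,0,0.0289,0,0,0,0,0,0.0289,0,0,0,0,0,0.0289]' |tail -6
python3 nudge.py '[0,0,0,0,0,0.0289,0,0,0,0,0,0.0289,0,0,0,0,0,0.0289,0,0,0,0,0,0.0289,0,0,0,0,0,0.0289,0,0,0,0,0,0.0289,0,0,0,0,0,0.0289,0,0,0,0,0,0]'|tail -6
python3 - <<'E'
from h import *
s=bot.state();print(s["qpos"])
p=np.load("stand.npy");c,sn=np.cos(p[2]),np.sin(p[2]);Rs=np.array([[c,-sn,0],[sn,c,0],[0,0,1]])@RS
Rf=Rs@np.diag([1,-1,-1.]);y=p[3]*1e3
# pre-insert: tip 25 mm short of mouth; grasp 14 mm behind shoulder, axis 68 mm ahead of TCP
pre=slope(p,13.5+25+48+14,y,68);print(pre,Rf)
hi=pre+[0,0,.15];plan(hi,None);plan(pre,Rf,10)
E
```

```text
time: 4.85
eef_pos: [0.4035, 0.134, 0.3056]
ee_rot: [[-0.486, 0.874, -0.001], [0.874, 0.486, -0.0], [0.0, -0.001, -1.0]]
ft_force: [0.1, 0.5, 0.1]
width: 0.0158
grasp_force: 78.8
time: 5.85
eef_pos: [0.4036, 0.134, 0.3057]
ee_rot: [[0.686, 0.727, -0.001], [0.727, -0.686, -0.001], [-0.001, -0.0, -1.0]]
ft_force: [-0.5, -0.3, -0.7]
width: 0.0157
grasp_force: 78.8
[-37.1754  -8.2126  11.6302 113.3066   1.718   74.8015 -69.4614]
[ 0.5591 -0.368   0.1923] [[ 0.861  -0.1072  0.4971]
 [-0.0928 -0.9942 -0.0536]
 [ 0.5     0.     -0.866 ]]
t 5.85 move in tool axes [-0.2584  0.4576 -0.0364] then/with turn [0. 0. 0.]
t 5.85 move in tool axes [-0.2582  0.4577  0.1136] then/with turn [-13.8024  27.8834  51.5633]
per row 10 [-0.0085  0.0531  0.012 ] [-1.3802  2.7883  5.1563]
```

Run:
```python
from h import *
plan([.5,-.368,.34],down(-6.15),10)
```

```text
t 5.85 move in tool axes [-0.2989  0.4147 -0.0341] then/with turn [ 0.0133  0.0563 52.8019]
per row 10 [-0.011   0.0518 -0.0034] [0.0013 0.0056 5.2802]
```

In the tool's units: 10.56 degrees is 0.0293.

```bash
python3 nudge.py '[-0.0332,0.0461,-0.0038,0,0,0,-0.0332,0.0461,-0.0038,0,0,0,-0.0332,0.0461,-0.0038,0,0,0,-0.0332,0.0461,-0.0038,0,0,0,-0.0332,0.0461,-0.0038,0,0,0,-0.0332,0.0461,-0.0038,0,0,0,-0.0332,0.0461,-0.0038,0,0,0,-0.0332,0.0461,-0.0038,0,0,0]' |tail -6
python3 nudge.py '[-0.0332,0.0461,-0.0038,0,0,0,0,0,0,0,0,0.0293,0,0,0,0,0,0.0293,0,0,0,0,0,0.0293,0,0,0,0,0,0.0293,0,0,0,0,0,0.0293,0,0,0,0,0,0]'|tail -6
python3 - <<'E'
from h import *
p=np.load("stand.npy");c,sn=np.cos(p[2]),np.sin(p[2]);Rs=np.array([[c,-sn,0],[sn,c,0],[0,0,1]])@RS
Rf=Rs@np.diag([1,-1,-1.]);np.save("Rf.npy",Rf);y=p[3]*1e3
plan(slope(p,13.5+25+48+14,y,68),Rf,5)
E
```

```text
time: 6.85
eef_pos: [0.4897, -0.3135, 0.3368]
ee_rot: [[0.683, 0.731, 0.0], [0.731, -0.683, -0.0], [0.0, 0.0, -1.0]]
ft_force: [0.4, 0.0, -0.2]
width: 0.0155
grasp_force: 78.8
time: 7.72
eef_pos: [0.5002, -0.3675, 0.3401]
ee_rot: [[0.995, -0.103, -0.001], [-0.103, -0.995, -0.0], [-0.001, 0.0, -1.0]]
ft_force: [-0.2, -0.7, -0.8]
width: 0.0155
grasp_force: 78.9
t 7.725 move in tool axes [ 0.0588 -0.0057  0.1478] then/with turn [-0.0524 30.0526  0.2356]
per row 5 [ 0.0054 -0.0012  0.0317] [-0.0105  6.0105  0.0471]
```

In the tool's units: 10 degrees is 0.0278.

```bash
python3 nudge.py '[0.03,0,0,0,0.0278,0,0.03,0,0,0,0.0278,0,0.03,0,0,0,0.0278,0,0,0,0,0,0,0]' |tail -6
python3 - <<'E'
from h import *
p=np.load("stand.npy");Rf=np.load("Rf.npy")
plan(slope(p,13.5+25+48+14,p[3]*1e3,68),Rf,4)
E
```

```text
time: 8.22
eef_pos: [0.5865, -0.3772, 0.3561]
ee_rot: [[0.861, -0.103, 0.497], [-0.089, -0.995, -0.053], [0.5, 0.001, -0.866]]
ft_force: [-0.4, 0.1, -0.5]
width: 0.0154
grasp_force: 78.9
t 8.225 move in tool axes [-0.1064 -0.0066  0.1277] then/with turn [-0.0339 -0.0072  0.2262]
per row 4 [-0.0266 -0.0016  0.0319] [-0.0085 -0.0018  0.0566]
```

In the tool's units: 0.2 degrees is 0.0006.

```bash
python3 nudge.py '[-0.02,-0.002,0.043,0,0,0,-0.02,-0.002,0.043,0,0,0,-0.02,-0.002,0.042,0,0,0.0006,-0.03,0,0,0,0,0,0,0,0,0,0,0]' |tail -6
cat > look.py <<'E'
import sys
from h import *
import cv2
tag=sys.argv[1];x0,y0,x1,y1=map(int,sys.argv[2:6])
def crop(im,x0,y0,w,h,k):
    c=cv2.resize(im[y0:y0+h,x0:x0+w],None,fx=k,fy=k,interpolation=cv2.INTER_CUBIC);c=cv2.convertScaleAbs(c,alpha=1.3,beta=10)
    for u in range((x0+9)//10*10,x0+w,10):
        X=int((u-x0+.5)*k);cv2.line(c,(X,0),(X,6),(0,255,255),1);cv2.putText(c,str(u),(X-10,16),0,.35,(0,255,255),1)
    for v in range((y0+9)//10*10,y0+h,10):
        Y=int((v-y0+.5)*k);cv2.line(c,(0,Y),(6,Y),(0,255,255),1);cv2.putText(c,str(v),(8,Y+4),0,.35,(0,255,255),1)
    return c
cv2.imwrite(f"pics/{tag}.png",np.hstack([crop(bot.read_camera("side"),x0,y0,50,75,8),crop(bot.read_camera("top"),x1,y1,50,75,8)]))
E
python3 look.py a1 155 140 385 155
python3 - <<'E'
from h import *
p=np.load("stand.npy");Rf=np.load("Rf.npy")
plan(slope(p,13.5+25+48+14,p[3]*1e3,68),Rf)
s=bot.state();tip=s["eef_pos"]+s["ee_rot"]@[-.062,0,.068];print("expected tip px",proj("side",tip),proj("top",tip))
E
```

```text
time: 8.85
eef_pos: [0.5717, -0.3694, 0.1977]
ee_rot: [[0.864, -0.108, 0.491], [-0.095, -0.994, -0.051], [0.494, -0.002, -0.869]]
ft_force: [0.2, -0.1, -0.1]
width: 0.0162
grasp_force: 78.9
t 8.95 move in tool axes [-0.0175  0.     -0.0007] then/with turn [-0.0324  0.0898 -0.0665]
expected tip px [158.2437 180.1525] [416.7789 178.7867]
```

View pics/a1.png

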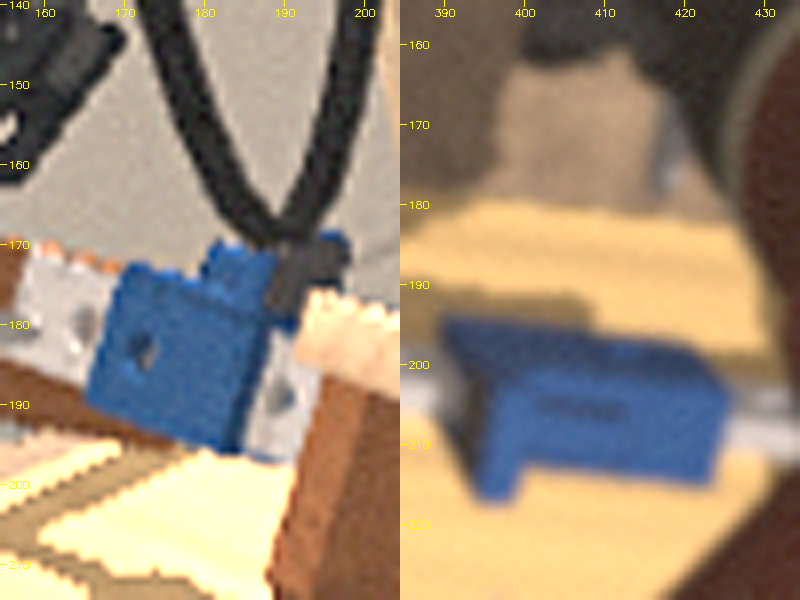

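In the top view the pin's tip is at about (417.5,178), 1 px from where it was predicted. In the side view the tip lies just off the crop. I'll move in to about 8 mm short and check against the mouth.

```bash
python3 nudge.py '[-0.018,0,-0.001,0,0,0,-0.017,0,0,0,0,0,0,0,0,0,0,0]' |tail -6
python3 look.py a2 140 145 390 160
python3 - <<'E'
from h import *
p=np.load("stand.npy");Rf=np.load("Rf.npy")
plan(slope(p,13.5+8+48+14,p[3]*1e3,68),Rf)
s=bot.state();tip=s["eef_pos"]+s["ee_rot"]@[-.062,0,.068];print("expected tip px",proj("side",tip),proj("top",tip))
E
```

```text
time: 9.32
eef_pos: [0.5428, -0.3663, 0.1833]
ee_rot: [[0.861, -0.111, 0.497], [-0.097, -0.994, -0.053], [0.499, -0.002, -0.866]]
ft_force: [-0.4, 0.5, -0.2]
width: 0.0154
grasp_force: 78.9
t 9.425 move in tool axes [0.0001 0.0001 0.0004] then/with turn [ 0.0088 -0.0355 -0.2004]
expected tip px [169.6597 182.4608] [413.5288 194.6853]
```

View pics/a2.png

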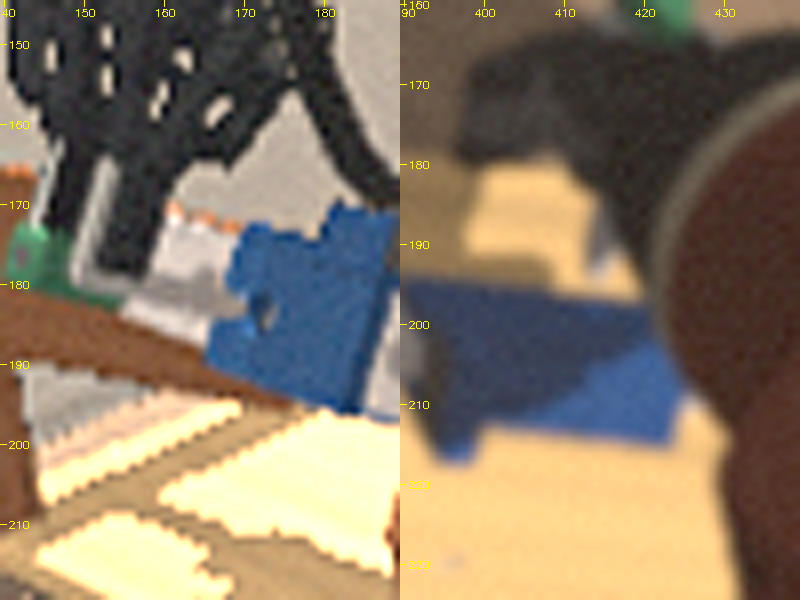

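Side view: tip at (170.4,182.7), right in front of the mouth at (172.3,183.3). Top view: tip at (414.3,193). It's aligned, so I'll enter about 8 mm.

```bash
python3 nudge.py '[-0.004,0,0,0,0,0,-0.004,0,0,0,0,0,-0.004,0,0,0,0,0,-0.003,0,0,0,0,0,0,0,0,0,0,0]' |tail -6;python3 nudge.py '[-0.002,0,0,0,0,0,0,0,0,0,0,0]'
python3 - <<'E'
from h import *
p=np.load("stand.npy")
s=bot.state();c=lambda P:RS.T@(np.array([[np.cos(p[2]),np.sin(p[2]),0],[-np.sin(p[2]),np.cos(p[2]),0],[0,0,1]])@(P-[p[0],p[1],0])-[.00975,0,.0831])*1e3
print("tip in bar coords",c(s["eef_pos"]+s["ee_rot"]@[-.062,0,.068]), s["ee_rot"].T@s["ft_force"])
E
```

```text
time: 10.05
eef_pos: [0.5304, -0.365, 0.176]
ee_rot: [[0.861, -0.111, 0.497], [-0.097, -0.994, -0.054], [0.5, -0.002, -0.866]]
ft_force: [0.3, 0.3, -1.1]
width: 0.0161
grasp_force: 78.9
time: 10.3
eef_pos: [0.5291, -0.365, 0.1753]
ee_rot: [[0.86, -0.111, 0.498], [-0.097, -0.994, -0.055], [0.501, -0.001, -0.866]]
ft_force: [0.8, -1.8, -0.8]
width: 0.0159
grasp_force: 78.8
tip in bar coords [  4.0084 633.7297   0.3752] [0.4914 1.71   1.1872]
```

```bash
cat > w.py <<'E'
from h import *
p=np.load("stand.npy");s=bot.state();Z=np.array([[np.cos(p[2]),np.sin(p[2]),0],[-np.sin(p[2]),np.cos(p[2]),0],[0,0,1]])
c=RS.T@(Z@(s["eef_pos"]+s["ee_rot"]@[-.062,0,.068]-[p[0],p[1],0])-[.00975,0,.0831])*1e3
print("t",s["time"],"tip in bar coords",c,"F tool",s["ee_rot"].T@s["ft_force"],"turn left",Ro.from_matrix(s["ee_rot"].T@np.load("Rf.npy")).as_rotvec(degrees=True))
E
python3 nudge.py '[-0.001,0,0,0,0,0,-0.001,0,0,0,0,0,0,0,0,0,0,0]' >/dev/null; python3 w.py
```

```text
t 10.675 tip in bar coords [  2.7782 633.765    0.4451] F tool [4.386  3.0309 1.8139] turn left [ 0.0665 -0.0964 -0.219 ]
```

Contact with the bar at tip x ≈ 2.8 (4 N). I'll back off 1 mm and drag the shoe along the bar.

In the tool's units: -0.2 degrees is -0.0006.

```bash
python3 nudge.py '[0.0012,0,0,0,0,-0.0006,0,-0.009,0,0,0,0,0,-0.01,0,0,0,0,0,-0.01,0,0,0,0,0,-0.01,0,0,0,0,0,-0.01,0,0,0,0,0,-0.01,0,0,0,0,0,0,0,0,0,0]' >/dev/null; python3 w.py
```

```text
t 11.675 tip in bar coords [  2.9698 694.387    0.0943] F tool [ 1.6165 -0.2595  0.2767] turn left [-0.0857  0.0083  0.0194]
```

```bash
python3 nudge.py '[0,-0.009,0,0,0,0,0,-0.009,0,0,0,0,0,-0.006,0,0,0,0]' >/dev/null; python3 w.py;  python3 nudge.py '[0,-0.002,0,0,0,0,0,0,0,0,0,0]' >/dev/null; python3 w.py; python3 look.py a3 165 145 360 160
```

```text
t 12.05 tip in bar coords [  2.7883 717.003    0.2341] F tool [1.2984 1.2146 1.5951] turn left [ 0.0374  0.0083 -0.0407]
t 12.3 tip in bar coords [  2.42   719.5091   0.0903] F tool [-0.549   0.5738  0.4706] turn left [-0.0399  0.0518 -0.0229]
```

View pics/a3.png

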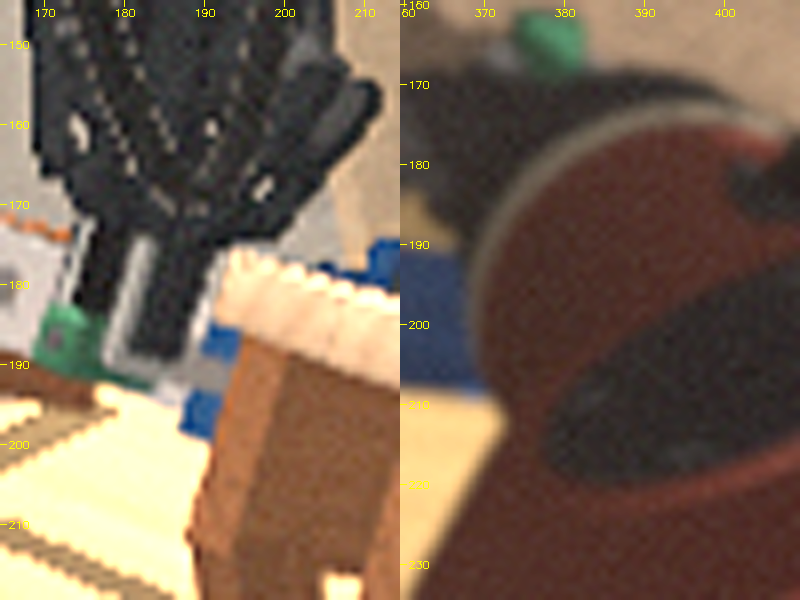

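The shoe has followed the pin: its blue cheek is at about (190,195) in the side view, and the shank enters it. I'll finish the travel and feel for the hole.

```bash
python3 nudge.py '[0,-0.0025,0,0,0,0,0,0,0,0,0,0]' >/dev/null; python3 w.py;  python3 nudge.py '[-0.0015,0,0,0,0,0,-0.0015,0,0,0,0,0,-0.0015,0,0,0,0,0,0,0,0,0,0,0]' >/dev/null; python3 w.py
```

```text
t 12.65 tip in bar coords [  2.4732 721.3812   0.1502] F tool [-1.1172  1.1462  0.6648] turn left [ 0.0261  0.0361 -0.0387]
t 13.15 tip in bar coords [ -1.6414 721.2891   0.2399] F tool [0.7617 1.4745 1.491 ] turn left [ 0.0311 -0.0037 -0.0402]
```

No resistance, so the tip has entered the bar hole. Pushing on.

```bash
python3 nudge.py '[-0.002,0,0,0,0,0,-0.002,0,0,0,0,0,-0.002,0,0,0,0,0,-0.002,0,0,0,0,0,0,0,0,0,0,0]' >/dev/null; python3 w.py;  python3 nudge.py '[-0.002,0,0,0,0,0,-0.002,0,0,0,0,0,-0.002,0,0,0,0,0,-0.002,0,0,0,0,0,0,0,0,0,0,0]' >/dev/null; python3 w.py
```

```text
t 13.775 tip in bar coords [ -9.7121 721.0358   0.3105] F tool [ 0.5734  4.369  -0.5433] turn left [ 0.0504 -0.0081 -0.0553]
t 14.4 tip in bar coords [-17.5308 720.9821   0.3197] F tool [ 2.2992  4.4193 -0.9154] turn left [ 0.0595 -0.026  -0.0523]
```

```bash
python3 nudge.py '[0,0.0007,0,0,0,0,-0.003,0,0,0,0,0,-0.003,0,0,0,0,0,-0.003,0,0,0,0,0,-0.002,0,0,0,0,0,0,0,0,0,0,0]' >/dev/null; python3 w.py;  python3 nudge.py '[-0.002,0,0,0,0,0,-0.002,0,0,0,0,0,-0.001,0,0,0,0,0,0,0,0,0,0,0]' >/dev/null; python3 w.py
```

```text
t 15.15 tip in bar coords [-29.0993 720.8      0.1875] F tool [ 0.7248  3.6969 -1.8396] turn left [ 0.0101  0.033  -0.0428]
t 15.65 tip in bar coords [-32.4429 720.7382   0.2703] F tool [5.7839 3.3545 0.821 ] turn left [ 0.037  -0.0968 -0.0329]
```

```bash
python3 nudge.py '[-0.001,0,0,0,0,0,-0.001,0,0,0,0,0,0,0,0,0,0,0]' >/dev/null; python3 w.py;  python3 nudge.py '[-0.001,0,0,0,0,0,-0.001,0,0,0,0,0,0,0,0,0,0,0]' >/dev/null; python3 w.py; python3 look.py a4 165 145 360 160
```

```text
t 16.025 tip in bar coords [-32.725  720.7448   0.3542] F tool [10.6807  2.3252  3.8802] turn left [ 0.0576 -0.2279 -0.0169]
t 16.4 tip in bar coords [-33.0033 720.7069   0.4066] F tool [15.9261  2.1332  7.2641] turn left [ 0.0862 -0.3589  0.0012]
```

View pics/a4.png

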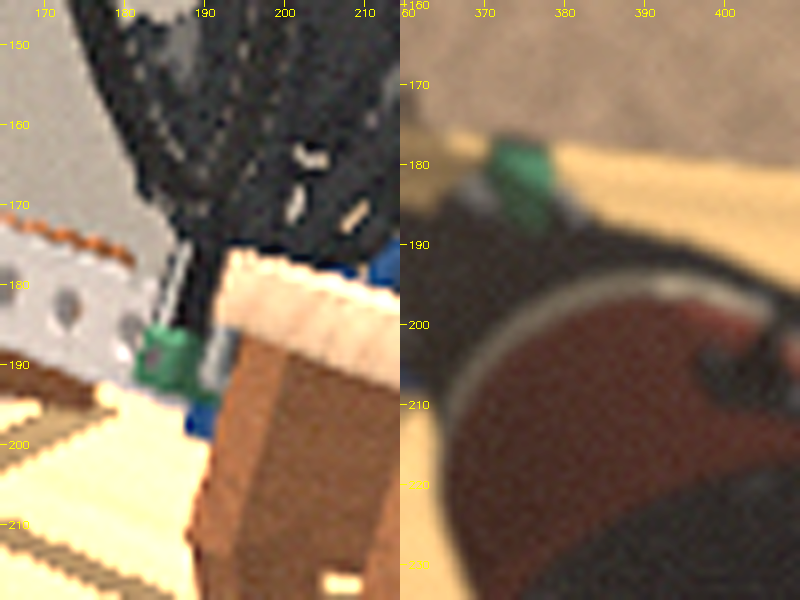

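There's stiff contact now. I need to tell whether the shoulder is seated or a finger is touching, so I'll compare the grip's rear face with its predicted pixels.

Run:
```python
from h import *
p=np.load("stand.npy")
for n in("side","top"):
  for x in(13.5,16.5,47.5,50.5,):
    print(n,x,*[proj(n,slope(p,x,720.7+b,z)).round(1) for b in(-9,9) for z in(9,-9)])
```

```text
side 13.5 [193.6 187.2] [191.4 194.5] [198.7 189. ] [196.4 196.4]
side 16.5 [192.7 187. ] [190.5 194.3] [197.7 188.8] [195.5 196.2]
side 47.5 [182.8 184.6] [180.5 192.1] [187.8 186.4] [185.6 194. ]
side 50.5 [181.8 184.3] [179.5 191.9] [186.9 186.2] [184.6 193.8]
top 13.5 [376.6 195.5] [375.3 193. ] [368.  194.5] [366.9 192.1]
top 16.5 [376.9 194.1] [375.6 191.6] [368.3 193.2] [367.1 190.7]
top 47.5 [379.4 179.8] [378.1 177.6] [370.7 178.9] [369.5 176.7]
top 50.5 [379.7 178.4] [378.3 176.2] [371.  177.5] [369.8 175.3]
```

The rear-face corners seen at (182.3,185.1) and (181.5,192) fit a seated grip, but only to within about 2 mm. I'll let go, then tap the grip from behind with closed fingers to make sure.

```bash
python3 nudge.py '[0.0015,0,0,0,0,0,0.0005,0,0,0,0,0,0,0,0,0,0,0]' >/dev/null; python3 w.py; python3 nudge.py '[0,0,0,0,0,0,0,0,0,0,0,0,0,0,0,0,0,0]' .034; python3 nudge.py '[0,0,-0.02,0,0,0,0,0,-0.02,0,0,0,0,0,-0.02,0,0,0,0.02,0,0,0,0,0,0.02,0,0,0,0,0,0.01,0,0,0,0,0,0,0,0,0,0,0]' |tail -6; python3 nudge.py '[0,0,0.02,0,0,0,0,0,0.02,0,0,0,0,0,0.018,0,0,0,0,0,0,0,0,0,0,0,0,0,0,0]' 0 |tail -6;python3 w.py
```

```text
t 16.875 tip in bar coords [-32.8716 720.7649   0.3463] F tool [10.0951  2.0912  1.8563] turn left [ 0.0524 -0.2123 -0.0208]
time: 17.25
eef_pos: [0.5072, -0.2734, 0.1573]
ee_rot: [[0.859, -0.106, 0.501], [-0.092, -0.994, -0.052], [0.504, -0.002, -0.864]]
ft_force: [9.5, 1.7, 8.6]
width: 0.034
grasp_force: 0.0
time: 18.12
eef_pos: [0.5177, -0.2755, 0.2318]
ee_rot: [[0.862, -0.107, 0.496], [-0.093, -0.994, -0.053], [0.499, 0.0, -0.867]]
ft_force: [0.1, 0.4, 0.5]
width: 0.034
grasp_force: 0.0
time: 18.75
eef_pos: [0.5458, -0.2796, 0.1822]
ee_rot: [[0.861, -0.109, 0.497], [-0.094, -0.994, -0.054], [0.5, -0.0, -0.866]]
ft_force: [0.5, -0.3, 0.5]
width: -0.0002
grasp_force: 0.0
t 18.75 tip in bar coords [ 13.8364 720.3236   2.6782] F tool [ 0.7499  0.2825 -0.1883] turn left [ 0.0397  0.0287 -0.0742]
```

The 12 N stayed after the fingers opened, so the fingers were resting on the shoe. The pin may be a few mm short, so I'll push it home from behind.

```bash
python3 nudge.py '[-0.005,0,0,0,0,0,-0.004,0,0,0,0,0,0,0,0,0,0,0]' >/dev/null; python3 w.py; for i in 1; do python3 nudge.py '[-0.0015,0,0,0,0,0,-0.0015,0,0,0,0,0,0,0,0,0,0,0]' >/dev/null; python3 w.py; done
```

```text
t 19.125 tip in bar coords [  5.0612 720.8056   2.4586] F tool [-0.0832 -1.3575  0.0908] turn left [-0.0007 -0.0098 -0.0637]
t 19.5 tip in bar coords [  2.2778 720.6918   2.1859] F tool [-0.0863 -0.0929 -0.4886] turn left [ 0.0239  0.0096 -0.0318]
```

```bash
python3 nudge.py '[-0.001,0,0,0,0,0,-0.001,0,0,0,0,0,0,0,0,0,0,0]' >/dev/null; python3 w.py; python3 nudge.py '[-0.001,0,0,0,0,0,-0.001,0,0,0,0,0,0,0,0,0,0,0]' >/dev/null; python3 w.py;python3 nudge.py '[-0.001,0,0,0,0,0,-0.001,0,0,0,0,0,0,0,0,0,0,0]' >/dev/null; python3 w.py
```

```text
t 19.875 tip in bar coords [  0.2886 720.7136   2.1932] F tool [-0.3686 -0.292  -0.4779] turn left [ 0.0214  0.0077 -0.0385]
t 20.25 tip in bar coords [ -1.7321 720.7252   2.1925] F tool [ 0.483  -0.1993 -0.289 ] turn left [ 0.0207  0.0069 -0.0403]
t 20.625 tip in bar coords [ -2.5126 720.5494   2.3822] F tool [ 4.6463 -0.2366 -0.7399] turn left [ 0.0439 -0.0929 -0.0242]
```

```bash
python3 nudge.py '[-0.001,0,0,0,0,0,-0.001,0,0,0,0,0,0,0,0,0,0,0]' >/dev/null; python3 w.py; python3 nudge.py '[-0.001,0,0,0,0,0,-0.001,0,0,0,0,0,0,0,0,0,0,0]' >/dev/null; python3 w.py;python3 nudge.py '[-0.001,0,0,0,0,0,-0.001,0,0,0,0,0,0,0,0,0,0,0]' >/dev/null; python3 w.py
```

```text
t 21.0 tip in bar coords [ -2.8543 720.3086   2.6281] F tool [ 9.4839  0.037  -1.5364] turn left [ 0.0771 -0.2336 -0.0108]
t 21.375 tip in bar coords [ -3.0649 720.1267   2.8457] F tool [13.2554 -0.1315 -2.3308] turn left [ 0.1093 -0.3796  0.0096]
t 21.75 tip in bar coords [ -3.328  720.0234   3.0422] F tool [17.6436 -0.4952 -2.8793] turn left [ 0.1348 -0.5204  0.0321]
```

At 17 N it doesn't move. The rear face is at x ≈ 58.7 − 11 = 47.7 mm, against 47.5 mm for a seated grip, so the pin is home. I'll retreat and take a last look.

```bash
python3 nudge.py '[0.012,0,0,0,0,0,0.02,0,0,0,0,0,0.02,0,-0.02,0,0,0,0,0,-0.05,0,0,0,0,0,-0.05,0,0,0,0,0,-0.05,0,0,0,0,0,-0.05,0,0,0,0,0,-0.04,0,0,0]' |tail -6;  python3 nudge.py '[-0.04,0,-0.02,0,0,0,-0.04,0,-0.02,0,0,0,-0.04,0,-0.02,0,0,0,-0.03,0,0,0,0,0,0,0,0,0,0,0]' |tail -6
python3 - <<'E'
from h import *
import cv2
s=bot.read_camera("side");t=bot.read_camera("top")
f=lambda im,x,y,k,w,h:cv2.convertScaleAbs(cv2.resize(im[y:y+h,x:x+w],None,fx=k,fy=k,interpolation=cv2.INTER_CUBIC),alpha=1.3,beta=10)
cv2.imwrite("pics/f.png",np.hstack([f(s,145,150,5,80,80),f(t,320,150,4,100,100)]))
E
```

```text
time: 22.75
eef_pos: [0.4398, -0.2676, 0.4228]
ee_rot: [[0.861, -0.107, 0.498], [-0.093, -0.994, -0.053], [0.5, -0.001, -0.866]]
ft_force: [-0.0, -0.1, -0.1]
width: -0.0001
grasp_force: 0.0
time: 23.38
eef_pos: [0.3662, -0.2643, 0.4205]
ee_rot: [[0.859, -0.113, 0.499], [-0.096, -0.994, -0.059], [0.503, 0.003, -0.864]]
ft_force: [0.1, 0.0, -0.1]
width: 0.0002
grasp_force: 0.0
```

View pics/f.png

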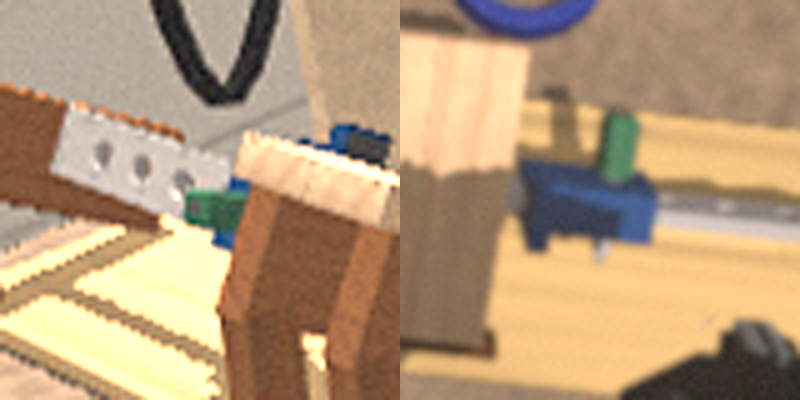

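The side view shows three free bar holes at crop x = 103, 141 and 182, with a fourth hidden behind the grip near 223. The pin is therefore in the hole nearest the strips. The top view shows the grip flush on the shoe, the tip out on the low side, and the strip corner still at (352,161).

```bash
python3 -c "
from plant import bot
print(bot.finish_job())"
```

```text
the job is handed in; nothing more can be done
None
```

The shoe is pinned in the bar hole nearest the strips, with the pin's grip seated against it and let go and the strips not visibly moved; I handed the job in at about 23.5 s of the 54 s, and no verdict came back.

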